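Clamp a drawer front onto its drawer

ROBOT

A 6-joint arm with a two-finger parallel gripper is mounted at the origin on a cart in front of the work surface, level with it; the furniture and walls round the work are solid. World frame = base frame: x ahead of the robot, y to its left, z up, the work surface at z = 0. Lengths are in mm, angles in rad, forces in N, time in s.
With the tool pointing down it reaches from about 275 to 850 mm from the base axis. Payload 19 kg.
Tool frame: the origin (TCP) lies midway between the tips of the shut fingers; the grasp point (between the pads) lies 19 mm behind it; z points along the fingers, y is the direction in which the jaws open and shut (so a half turn about z gives the same grasp; the last joint's range is limited). The gripper opens to 85 mm and grips with 20 to 120 N. Pads are 22 mm wide; open, the fingers measure 114 mm over their backs; the gripper's body (76 mm by 85 mm) begins 54 mm behind the grasp point. The pads swing forward as they close: fully open they stand 13 mm farther back than shut.
Start: joints at [1.149, 0.15, 1.437, -0, 1.554, -0.134], TCP at [163.214, 551.318, 231.267] pointing down, gripper open.
Joint ranges: [-2.8, 2.8], [-0.68, 2.1], [0.12, 2.68], [-1.39, 4.53], [0.16, 2.79], [-2.81, 2.81]. Speed limits (rad/s): [1.89, 1.89, 2.22, 3.01, 3.01, 3.01].

INTERFACE

Orientations are given as a unit quaternion [x, y, z, w].
In Python, from workcell import * gives the robot as it stands. The module is installed in compiled form; this text tells all that it offers.
- The arm moves only by the tool move_arm, never from a script. Its argument "increments" is a list of rows, each a list of 3 entries, a list of its own where there are three numbers: the shift along the tool's x, y, z in mm, then the turn about the tool's z in degrees, then the opening, from 0 (shut) to 1 (fully open). A call has 1 to 12 rows; each row is the pose to reach, as a shift and turn from the pose commanded when the call began, along the tool's axes at that moment; what a row does not reach only later rows make up. A row lasts 1/8 s, in which the tool goes at most 62.5 mm and 10.7 degrees, less where a joint would pass 70% of its speed; a pose out of reach is approached as far as the arm can. A call with a gripper value outside its range is refused whole. The fingers move at their own pace and stop on an object; "grip_force" is the grip in N (left out, the last holds). Time passes only in rows, so rows that repeat a pose let the fingers close. It gives the time, the measured TCP pose, the force and the opening at its end, in the units of the state.
- read_state(): the state, without advancing time (a new reading comes with each control period).
- camera(name): name is "scene" or "top" or "wrist"; returns a dict with "image" (384x512x3 uint8, red, green, blue), "fx", "fy", "cx", "cy" (pixels), "extrinsics" (4x4, takes a point from camera to world coordinates). Camera axes: x right, y down, z forward; pixel columns grow to the right and rows downward; lengths in mm; the calibration is good to about 2 mm. A picture is of the moment at which its call begins. There is no depth.
- hand_in(): hands the job in, once; it reports no verdict.
The state is a dict: "t": time; "q": joint angles; "qd": joint speeds; "joint_efforts": joint torques, N m; "ee_pos": TCP position; "eef_rot": TCP orientation; "ft_force": force on the tool from outside, world axes, zero at the start; "moment": the same for the moment, N m; "gripper_width": finger opening in mm.
Only numpy, scipy, OpenCV 4.12 (cv2) and the standard library are available. Lean on these libraries where they do the work, as an engineer would, in place of code of your own. Each camera call takes 0.05 s, during which the arm holds its last target. There are 200 camera calls.

TASK

Get the little drawer's new front clamped for gluing: slide the white front straight up out of the slotted rack by its top edge, lower it upright between the two grooved posts of the jig so that it stands on the bed before the drawer, and let go of it. Then work the bar clamp up to it with the orange trigger: squeeze trigger and grip together, let the trigger out, move along with the clamp and squeeze again, until the rubber pad meets the white front and presses it flat against the drawer, firmly but without crushing it. Finish while still holding the trigger squeezed under that pressure, and leave the other two fronts, the glue bottle, the tape measure and the mug where they are.

Things in the scene. Friction and masses are not known exactly. Their poses are not given: they have to be found in the camera images.
- front_center (a point): Centre of the white painted drawer front, a flat panel 110 mm wide (its x), 9 mm thick (its y) and 85 mm tall (its z, up), about 80 g; it stands upright in one of the three slots of the rack, so its top edge is 42.5 mm above this point. Pinch it across its 9 mm thickness near the middle of its top edge.
- walnut_front_center (a point): Centre of a dark walnut front of the same size in another slot; leave it.
- ply_front_center (a point): Centre of a pale plywood front of the same size in another slot; leave it.
- rack: Fixed wooden drying rack, 150 mm long (its y), 82 mm deep (its x); origin at the centre of its underside. Slots at y = -50, 0 and +50 mm, 12 mm wide; slot floors 12 mm and rail tops 45 mm above the worktop.
- jig: Fixed plywood gluing jig, 284 mm long (its y), 140 mm deep (its x), origin at the centre of the base board's underside, +y towards the drawer, -y towards the clamp's grip. The drawer stands on a bed 52 mm above the worktop. The clamp's steel bar runs along y under the drawer.
- seat (a point): Where the underside of the white front is to stand: on the bed (52 mm up), midway between the two grooved posts, axes as the jig's. The grooves take the front's side edges: between them and the drawer's face 15 mm are clear along y and 116 mm along x (front 9 x 110 mm). Post tops are rounded, 92 mm up. Lower the front upright, its width along x; standing there its centre is 42.5 mm above this point.
- drawer_front (a point): Centre of the drawer's front face (the face towards the grip, -y). The loose wooden drawer is 100 mm wide (x), 75 mm long (y), 50 mm tall; its top is 102 mm above the worktop and its back rests on the clamp's fixed jaw. The axes are the jig's.
- clamp (a joint): Travel (m) of the clamp slider (black housing carrying sliding jaw, trigger and pistol grip in one) along the bar towards the drawer, i.e. towards the jig's +y: 0 is fully open, starts between 0 and 0.011; the pad presses the front home at about 0.029. It drags with about 6 N and ratchets: it does not go back.
- trigger (a joint): Angle (rad) of the orange trigger: 0 let out (its spring returns it, about 3 N at the top), 0.30 fully squeezed. A full squeeze from free walks the slider 8 to 11 mm towards the drawer; the trigger must be let out to below 0.05 before the next squeeze.
- jaw_pad (a joint): Compression (m) of the rubber pad on the sliding jaw: 0 free, 0.005 squashed flat; 5 N per mm. 2 to 4 mm is a firm, safe pressure; much beyond flat (40 N) crushes the front. The pad's face is 33 mm tall, centred 80 mm above the worktop, the jaw behind it is 104 mm tall.
- squeeze (a point): Point midway between trigger and grip, 105 mm above the worktop, moving with the slider. Squeeze here along the jig's y: 61 mm wide when let out, about 37 mm when fully squeezed; both parts are 20 to 26 mm wide in x. About 6 N of squeeze moves the trigger; each further newton presses the pad about 2 N harder, so 11 to 18 N is right for pumping and holding.
- trigger_front (a point): Point on the front face of the orange trigger, 105 mm above the worktop when let out. Trigger and grip tops are about 125 mm up, the housing below them 57 mm up; 43 mm are free between the trigger and the jaw in front of it.
- glue: White glue bottle with a yellow and red band and an orange nozzle, 55 mm across, 160 mm tall; leave it.
- tape_measure: Teal and black tape measure, 32 x 84 x 66 mm; leave it.
- mug: White mug with brown inside, 89 x 120 x 98 mm; leave it.
Mind the look-alikes: they are no part of the job. There is more than one size of the part that bears drawer_front; the job needs the larger.

How it is judged:
By the outcome, as a careful person would: the job done as asked, in the order asked, and still so for the second after the job is handed in, while the arm keeps its last pose, push and grip.
It also fails if it takes over 61 s, if anything falls off the work surface, if the arm or the gripper's body presses on something with over 40 N, if the wrist force passes 120 N, or if a joint passes its speed limit or range.

## Working session

There is one attempt and no reset: what is moved stays moved. The work goes in short steps, Python scripts to look and compute and a tool call to move; the robot and the scene stay as the last step left them, time stands still between calls to the robot, and variables do not carry over. Pictures are saved under pics/ and viewed, about 8 in all and at most 12, crops included, and the job is handed in when it is done.

Besides the shell and the picture viewer there is one more tool, called after ">>>" in YAML: its name, and indented under it one key for each argument. move_arm: Moves the arm, as the interface text tells. Its arguments: {"type":"object","properties":{"increments":{"type":"array","items":{"type":"array"}},"grip_force":{"type":"number"}},"required":["increments"]}

```bash
mkdir -p pics
cat > h.py <<'E'
from workcell import *
import numpy as np, cv2, pickle
def snap(names,tag):
    for n in names:
        c=camera(n); pickle.dump(c,open(f'pics/{tag}_{n}.pkl','wb'))
        cv2.imwrite(f'pics/{tag}_{n}.png',cv2.cvtColor(c['image'],cv2.COLOR_RGB2BGR))
def load(tag,n): return pickle.load(open(f'pics/{tag}_{n}.pkl','rb'))
def ray(c,u,v):
    E=np.array(c['extrinsics']); d=E[:3,:3]@np.array([(u-c['cx'])/c['fx'],(v-c['cy'])/c['fy'],1.]); return E[:3,3],d
def onz(c,u,v,z):
    o,d=ray(c,u,v); return o+d*(z-o[2])/d[2]
def proj(c,p):
    E=np.array(c['extrinsics']); q=E[:3,:3].T@(np.array(p)-E[:3,3]); return q[0]/q[2]*c['fx']+c['cx'],q[1]/q[2]*c['fy']+c['cy']
E
python3 - <<'E'
from h import *
snap(['scene','top','wrist'],'a')
s=read_state()
print({k:np.round(v,3) for k,v in s.items()})
for n in ['scene','top','wrist']:
    c=load('a',n);print(n,c['fx'],np.round(c['extrinsics'],3).tolist())
a=[cv2.resize(cv2.imread(f'pics/a_{n}.png'),(800,600),interpolation=cv2.INTER_CUBIC) for n in ['scene','top']]
cv2.imwrite('pics/a1.png',a[0]);cv2.imwrite('pics/a2.png',a[1])
E
```

```text
{'t': np.float64(0.15), 'q': array([ 1.149,  0.151,  1.438, -0.   ,  1.554, -0.134]), 'qd': array([ 0.002,  0.   , -0.002, -0.   , -0.001,  0.   ]), 'joint_efforts': array([ 3.0000e-03, -7.1338e+01, -5.7104e+01, -0.0000e+00,  7.0000e-03,
       -0.0000e+00]), 'ee_pos': array([163.167, 551.185, 230.84 ]), 'eef_rot': array([ 0.143,  0.99 , -0.   , -0.   ]), 'ft_force': array([ 0.3  , -0.962,  0.614]), 'moment': array([ 0.016,  0.026, -0.072]), 'gripper_width': np.float64(85.244)}
scene 451.8973199802453 [[0.715, -0.452, 0.533, -108.313], [-0.699, -0.469, 0.54, -734.893], [0.006, -0.759, -0.651, 986.17], [0.0, 0.0, 0.0, 1.0]]
top 358.7359535758271 [[-0.019, -0.985, 0.171, 438.47], [-0.999, 0.024, 0.024, -14.726], [-0.028, -0.17, -0.985, 951.494], [0.0, 0.0, 0.0, 1.0]]
wrist 325.38229386878334 [[0.285, 0.918, 0.276, 93.661], [0.959, -0.273, -0.082, 571.875], [-0.0, 0.288, -0.958, 372.995], [0.0, 0.0, 0.0, 1.0]]
```

View pics/a1.png

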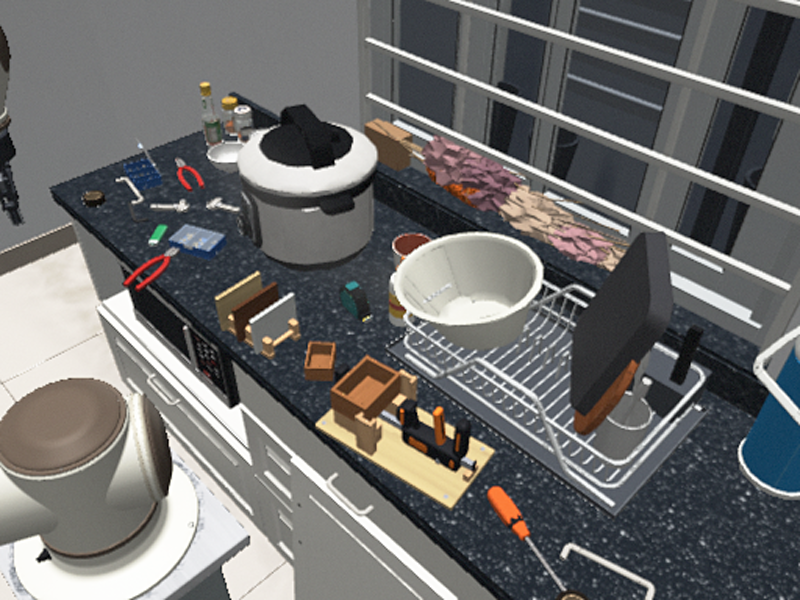

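View pics/a2.png

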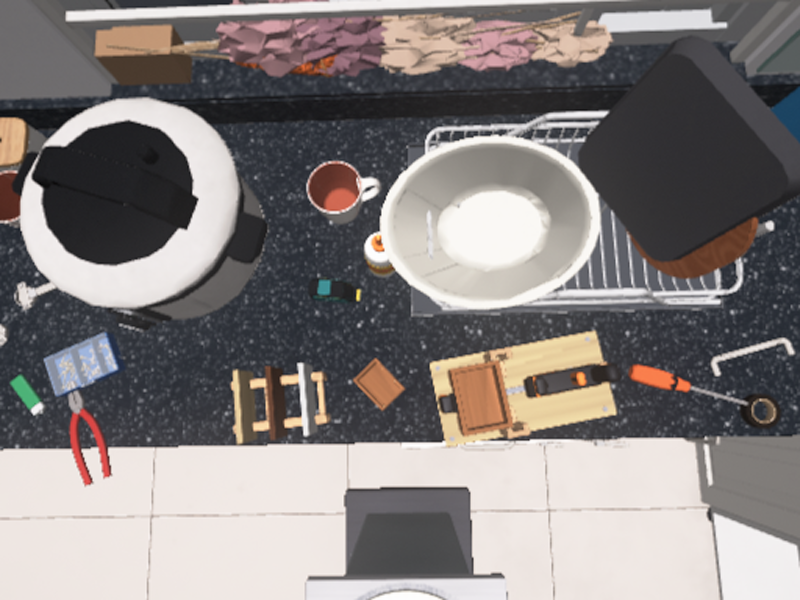

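The scene view shows the rack at (260,320) with the white front nearest the jig, the jig at (400,430), and a small look-alike drawer at (320,358). In the top view the white front is at (307,398), the jig at (523,388) and the orange trigger at (580,380).

Run:
```python
import cv2,numpy as np
t=cv2.imread('pics/a_top.png'); s=cv2.imread('pics/a_scene.png')
a=cv2.resize(t[205:290,140:240],(400,340),interpolation=cv2.INTER_CUBIC)  # x4
b=cv2.resize(t[205:290,270:400],(650,425),interpolation=cv2.INTER_CUBIC) # x5
o=np.zeros((425,800,3),np.uint8); 
cv2.imwrite('pics/b1.png',cv2.resize(t[207:289,270:400],(780,492),interpolation=cv2.INTER_CUBIC)) #x6
r=cv2.resize(t[227:287,140:216],(76*5,300),interpolation=cv2.INTER_CUBIC)
q=cv2.resize(s[220:325,195:320],(125*5//1,525),interpolation=cv2.INTER_CUBIC)
w=cv2.resize(s[165:232,130:200],(350,335),interpolation=cv2.INTER_CUBIC)
o=np.zeros((340,760,3),np.uint8); o[:300,:380]=r; o[:335,400:750]=w
cv2.imwrite('pics/b2.png',o); cv2.imwrite('pics/b3.png',q)
```

```text
(no output)
```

View pics/b1.png

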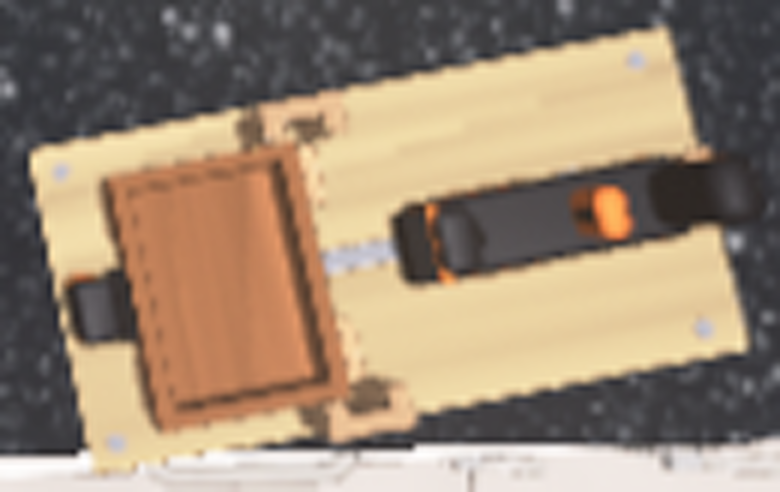

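View pics/b2.png

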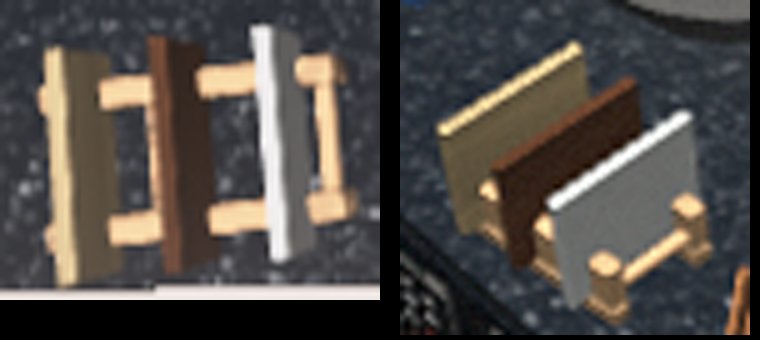

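Run:
```python
from h import *
c=load('a','top')
J=lambda u,v:(270+u/6-.5+1/12,207+v/6-.5+1/12)
R=lambda u,v:(140+u/5-.4,227+v/5-.4)
def rect(P,z):
    X=np.array([onz(c,*p,z)[:2] for p in P]); d=np.roll(X,-1,0)-X
    print('z',z,'cen',X.mean(0).round(1),'len',np.linalg.norm(d,axis=1).round(1),'ang',np.degrees(np.arctan2(d[:,1],d[:,0])).round(1))
B=[J(30,152),J(668,28),J(748,350),J(95,470)]
for z in (10,18,25):rect(B,z)
print('drawer');rect([J(105,180),J(298,143),J(345,395),J(160,430)],102)
print('white');rect([R(252,28),R(272,25),R(290,258),R(272,262)],97)
print('walnut');rect([R(149,38),R(167,36),R(181,271),R(164,273)],97)
print('ply');rect([R(45,48),R(63,46),R(76,284),R(58,286)],97)
print('trig',onz(c,*J(605,212),122),'grip',onz(c,*J(730,190),122))
print('jawtop', onz(c,*J(415,243),104))
```

```text
z 10 cen [ 442.8 -199.7] len [282.8 139.4 281.4 136.4] ang [ -80.3 -170.7   99.1    9.9]
z 18 cen [ 442.8 -198.2] len [280.4 138.2 279.  135.2] ang [ -80.3 -170.7   99.1    9.9]
z 25 cen [ 442.7 -196.8] len [278.3 137.2 276.9 134.2] ang [ -80.3 -170.7   99.1    9.9]
drawer
z 102 cen [ 429.1 -120. ] len [76.8 97.2 72.1 96.9] ang [ -80.4 -172.3   99.4   10.4]
white
z 97 cen [432.4 145.6] len [  9.6 108.5   8.6 109. ] ang [ -82.7 -175.1  101.2    5.5]
walnut
z 97 cen [428.1 195.8] len [  8.6 109.3   8.  109.3] ang [ -84.9 -175.5   95.5    4.8]
ply
z 97 cen [423.7 245.4] len [  8.7 110.7   8.5 110.7] ang [ -84.9 -175.2   95.2    4.9]
trig [ 454.05833677 -261.17212112  122.        ] grip [ 461.34150533 -308.63443189  122.        ]
jawtop [ 444.01861179 -192.88952842  104.        ]
```

```bash
cat >> h.py <<'E'
from scipy.spatial.transform import Rotation as Ro
def st():
    s=read_state(); R=Ro.from_quat(s['eef_rot']).as_matrix()
    print('t',round(float(s['t']),2),'tcp',np.round(s['ee_pos'],1),'yaw_y',round(np.degrees(np.arctan2(R[1,1],R[0,1])),2),'f',np.round(s['ft_force'],1),'w',round(float(s['gripper_width']),1),'q',np.round(s['q'],2)); return s,R
def to(p,yaw,s=None,ref=None):
    """tool shift & turn from the current (or given) pose to a world TCP p, tool y at yaw deg"""
    s,R=st(); p0=np.array(s['ee_pos']) if ref is None else np.array(ref)
    y=np.degrees(np.arctan2(R[1,1],R[0,1])); print('shift',np.round(R.T@(np.array(p)-p0),1),'turn',round(-(yaw-y),1))
E
python3 -c "
from h import *
to([440,-190,260],99.7)"
```

```text
t 0.15 tcp [163.2 551.2 230.8] yaw_y 73.51 f [ 0.3 -1.   0.6] w 85.2 q [ 1.15  0.15  1.44 -0.    1.55 -0.13]
shift [-475.8 -632.1  -28.7] turn -26.2
```

>>> move_arm:
  increments:
    - [[-40,-55,-4],-5,1]
    - [[-80,-106,-8],-10,1]
    - [[-120,-158,-12],-15,1]
    - [[-160,-210,-16],-20,1]
    - [[-200,-263,-20],-25,1]
    - [[-240,-316,-24],-26.2,1]
    - [[-280,-368,-28],-26.2,1]
    - [[-320,-420,-28],-26.2,1]
    - [[-360,-473,-28],-26.2,1]
    - [[-400,-526,-28],-26.2,1]
    - [[-440,-580,-28],-26.2,1]
    - [[-476,-632,-29],-26.2,1]

```text
t: 1.65
ee_pos: [422.3, -139.9, 259.8]
eef_rot: [-0.084, 0.996, -0.0, 0.0]
ft_force: [1.3, 1.1, 0.8]
gripper_width: 85.2
```

Run:
```python
from h import *
camera('wrist');st();snap(['wrist'],'c')
i=cv2.imread('pics/c_wrist.png'); cv2.imwrite('pics/c1.png',cv2.resize(i,(800,600),interpolation=cv2.INTER_CUBIC));st()
```

```text
t 1.7 tcp [ 423.7 -145.5  258.9] yaw_y 99.54 f [-3.7 -1.4 -6.5] w 85.6 q [-0.5  -0.13  1.66 -0.    1.61 -2.24]
t 1.75 tcp [ 422.8 -142.3  258.8] yaw_y 99.45 f [-0.2  1.5 -0.4] w 85.6 q [-0.5  -0.13  1.67 -0.    1.61 -2.23]
```

View pics/c1.png

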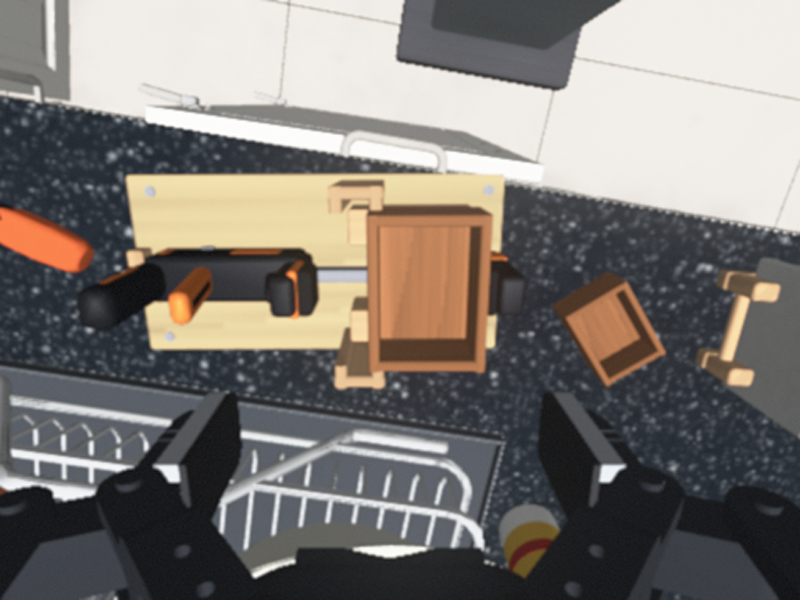

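The wrist view shows the jig squarely: drawer front edge at column 368 (rows 208–372), posts at (355,197) and (360,365), orange trigger top at (190,300), grip top at (97,307).

Run:
```python
import cv2
i=cv2.imread('pics/c_wrist.png'); 
cv2.imwrite('pics/c2.png',cv2.resize(i[108:255,200:330],(130*4,147*4),interpolation=cv2.INTER_CUBIC))
```

```text
(no output)
```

View pics/c2.png

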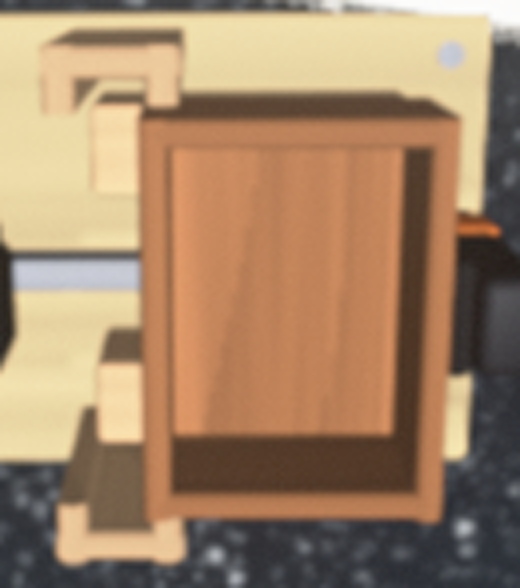

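Run:
```python
from h import *
c=load('c','wrist')
C=lambda u,v:(200+u/4-.375,108+v/4-.375)
V=lambda u,v:(u/1.5625-.2,v/1.5625-.2)
def P(n,p,z): print(n,onz(c,*p,z)[:2].round(1))
th=np.radians(99.6); yj=np.array([np.cos(th),np.sin(th)]); xj=np.array([np.sin(th),-np.cos(th)])
o=np.array([436.7,-164.4])
def J(n,p,z):
    w=onz(c,*p,z)[:2]; print(n,w.round(1),'jig rel seat0 x,y',round((w-o)@xj,1),round((w-o)@yj,1))
for n,u,v in [('dr FL',141,120),('dr BL',459,118),('dr BR',442,520),('dr FR',148,520)]: J(n,C(u,v),102)
for n,u,v in [('up L out',42,80),('up L in',75,95),('up R in',150,95),('up R out',183,80),('up floor',110,75),('up top',110,47),('lo L out',57,535),('lo L in',88,520),('lo R in',152,520),('lo R out',185,535),('lo floor',120,530),('lo bot',120,560)]: J(n,C(u,v),92)
for n,u,v in [('board TL',0,13),('board TR',489,16),('board BR',467,458)]: J(n,C(u,v),18)
J('board',V(127,175),18);J('board',V(155,350),18)
# trigger & grip tops
J('trig',V(180,308),122);J('trig back',V(210,275),110);J('grip',V(97,308),122)
J('jaw', V(283,293),104)
```

```text
dr FL [ 389.2 -164.8] jig rel seat0 x,y -46.9 7.5
dr BL [376.8 -93.4] jig rel seat0 x,y -47.2 80.0
dr BR [474.8 -75.5] jig rel seat0 x,y 52.4 81.3
dr FR [ 486.9 -148. ] jig rel seat0 x,y 52.2 7.8
up L out [ 385.1 -189.2] jig rel seat0 x,y -55.0 -15.9
up L in [ 387.3 -181.2] jig rel seat0 x,y -51.6 -8.3
up R in [ 384.4 -163.8] jig rel seat0 x,y -51.5 9.3
up R out [ 379.7 -156.8] jig rel seat0 x,y -55.0 17.0
up floor [ 381.3 -173.7] jig rel seat0 x,y -56.1 0.0
up top [ 375.  -174.7] jig rel seat0 x,y -62.5 0.2
lo L out [ 499.4 -170.2] jig rel seat0 x,y 60.9 -16.2
lo L in [ 493.9 -162.9] jig rel seat0 x,y 56.7 -8.1
lo R in [ 491.2 -146.6] jig rel seat0 x,y 56.7 8.5
lo R out [ 494.  -137.5] jig rel seat0 x,y 61.0 17.0
lo floor [ 495.4 -154.3] jig rel seat0 x,y 59.5 0.1
lo bot [ 503.8 -153.1] jig rel seat0 x,y 68.0 -0.0
board TL [ 376.3 -211.1] jig rel seat0 x,y -67.4 -35.9
board TR [354.1 -73.3] jig rel seat0 x,y -66.2 103.6
board BR [487.1 -49.3] jig rel seat0 x,y 68.9 105.1
board [ 399.6 -344.5] jig rel seat0 x,y -66.6 -171.4
board [ 534.6 -319.6] jig rel seat0 x,y 70.6 -169.4
trig [ 456.7 -262.4] jig rel seat0 x,y 3.3 -100.0
trig back [ 437.8 -250.5] jig rel seat0 x,y -13.3 -85.1
grip [ 464.5 -309.5] jig rel seat0 x,y 3.2 -147.7
jaw [ 443.5 -208. ] jig rel seat0 x,y -0.6 -44.2
```

```bash
python3 -c "
from h import *
to([418,165,250],95.1)"
```

```text
t 1.75 tcp [ 422.8 -142.3  258.8] yaw_y 99.45 f [-0.2  1.5 -0.4] w 85.6 q [-0.5  -0.13  1.67 -0.    1.61 -2.23]
shift [-45.7 303.9   8.7] turn 4.3
```

>>> move_arm:
  increments:
    - [[-8,50,2],2,1]
    - [[-16,110,4],4.3,1]
    - [[-24,170,6],4.3,1]
    - [[-34,230,8],4.3,1]
    - [[-42,280,9],4.3,1]
    - [[-46,304,9],4.3,1]
    - [[-46,304,9],4.3,1]
    - [[-46,304,9],4.3,1]

```text
t: 2.75
ee_pos: [416.0, 169.5, 250.7]
eef_rot: [-0.047, 0.999, -0.0, -0.0]
ft_force: [-0.3, 0.8, -0.1]
gripper_width: 85.4
```

Run:
```python
from h import *
camera('wrist');st();snap(['wrist'],'d');st()
i=cv2.imread('pics/d_wrist.png'); cv2.imwrite('pics/d1.png',cv2.resize(i,(800,600),interpolation=cv2.INTER_CUBIC))
```

```text
t 2.8 tcp [416.1 169.2 250.8] yaw_y 95.39 f [-0.2  0.4  0.8] w 85.3 q [ 0.21 -0.12  1.67 -0.    1.59 -1.45]
t 2.85 tcp [416.2 169.1 250.8] yaw_y 95.36 f [ 0.1  0.4 -0.5] w 85.6 q [ 0.21 -0.12  1.67 -0.    1.59 -1.45]
```

View pics/d1.png

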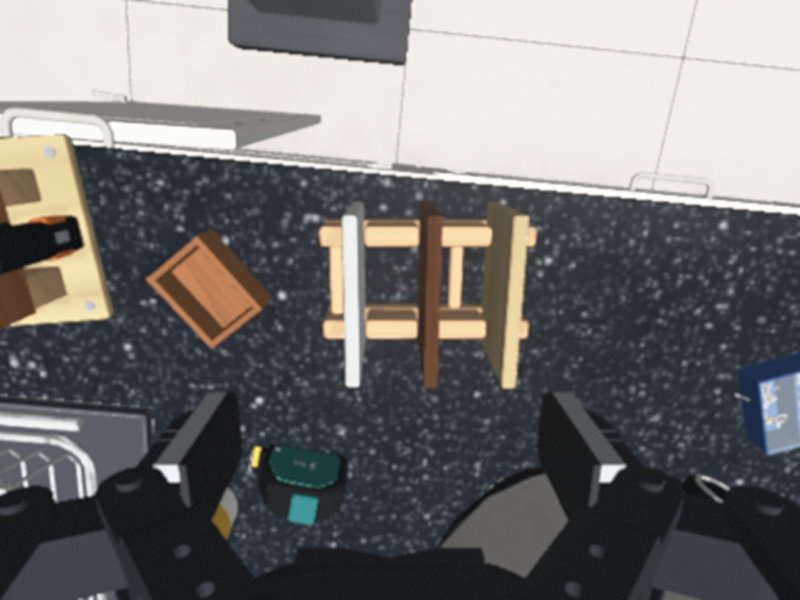

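The white front's top edge runs from (352,215) to (353,385), the walnut is at column 430 and the ply at column 515. I'll measure the white one with a mask.

Run:
```python
from h import *
c=load('d','wrist'); i=c['image'][120:255,210:240].astype(int)
m=((i.min(2)>150)).astype(np.uint8)
n,l,s,_=cv2.connectedComponentsWithStats(m); k=1+np.argmax(s[1:,4]); print(s[k])
r=cv2.minAreaRect(np.argwhere(l==k)[:,::-1].astype(np.float32)); print(r)
b=cv2.boxPoints(r)+[210,120]
X=np.array([onz(c,*p,97)[:2] for p in b]); d=np.roll(X,-1,0)-X
print(X.round(1),X.mean(0).round(1),np.linalg.norm(d,axis=1).round(1),np.degrees(np.arctan2(d[:,1],d[:,0])).round(1))
to([*X.mean(0),110],95)
```

```text
[   0   18   21  110 1556]
((9.441009521484375, 72.57861328125), (109.1217269897461, 19.652254104614258), 89.01223754882812)
[[382.8 129.3]
 [380.8 147. ]
 [488.4 156.9]
 [490.6 137.4]] [435.7 142.6] [ 17.7 108.   19.6 108.1] [  96.3    5.3  -83.6 -175.7]
t 2.85 tcp [416.2 169.1 250.8] yaw_y 95.36 f [ 0.1  0.4 -0.5] w 85.6 q [ 0.21 -0.12  1.67 -0.    1.59 -1.45]
shift [-16.9 -28.1 140.8] turn 0.4
```

Run:
```python
from h import *
c=load('d','wrist'); i=c['image'].astype(int)
g=i.min(2)
for v in (142,150,170,190,210,230,240,244): print(v,g[v,214:238])
print(g[132:144,226]); print(g[236:254,226])
```

```text
142 [ 80  78  78  86 134 199 234 239 241 241 240 241 241 231 189 137 120 124
 132 141 131 106  87  79]
150 [163 162 163 158 159 197 230 238 240 240 240 240 240 233 193 134 120 121
 122 138 159 171 177 178]
170 [176 178 179 173 167 190 224 235 239 240 240 241 242 240 214 147 121 121
 115  90  64  53  56  55]
190 [175 177 179 178 164 148 187 230 240 240 241 242 242 241 224 168 127 123
 121 105  77  62  57  58]
210 [164 163 162 161 161 167 196 225 235 239 240 240 241 241 235 199 138 121
 119 117 137 164 172 177]
230 [ 48  50  51  53  52  65 106 185 231 240 240 240 240 241 240 213 148 116
 109 110  96  72  55  50]
240 [ 73  72  63  55  46  48  92 182 231 237 238 239 239 239 237 211 143  88
  64  64  65  65  58  55]
244 [ 58  55  59  66  68  56  96 182 231 238 241 241 242 243 240 216 136  67
  52  62  69  79  80  72]
[105 107 107 107 109 140 205 235 239 241 241 241]
[241 240 239 238 239 239 240 241 242 243 238 185  97  49  52  57  55  52]
```

Run:
```python
from h import *
c=load('d','wrist')
a=onz(c,223.5,137.6,97)[:2]; b=onz(c,225.3,247.3,97)[:2]
d=b-a; print(a,b,(a+b)/2,np.linalg.norm(d),np.degrees(np.arctan2(d[1],d[0])))
m=(a+b)/2
to([*m,130],95)
```

```text
[381.00895418 142.60900228] [489.2279251  152.03819478] [435.11843964 147.32359853] 108.62898019516072 4.979644217516987
t 2.85 tcp [416.2 169.1 250.8] yaw_y 95.36 f [ 0.1  0.4 -0.5] w 85.6 q [ 0.21 -0.12  1.67 -0.    1.59 -1.45]
shift [-16.8 -23.4 120.8] turn 0.4
```

>>> move_arm:
  increments:
    - [[-8,-12,40],0.4,0.4]
    - [[-15.4,-24.1,80],0.4,0.4]
    - [[-15.4,-24.1,120],0.4,0.4]
    - [[-15.4,-24.1,130],0.4,0.4]
    - [[-15.4,-24.1,130],0.4,0.4]
    - [[-15.4,-24.1,130],0.4,0.4]
  grip_force: 30

```text
t: 3.6
ee_pos: [434.6, 147.3, 122.4]
eef_rot: [-0.044, 0.999, 0.0, 0.001]
ft_force: [-0.2, -0.4, 0.6]
gripper_width: 34.4
```

Run:
```python
from h import *
camera('wrist')
to([433.8,146.5,70],95)
```

```text
t 3.65 tcp [434.5 147.3 122.3] yaw_y 95.01 f [-0.  -0.7  0.2] w 34.2 q [ 0.16 -0.03  1.85 -0.    1.32 -1.5 ]
shift [ 0.9 -0.7 52.3] turn 0.0
```

>>> move_arm:
  increments:
    - [[0.9,-0.7,25],0,0.4]
    - [[0.9,-0.7,45],0,0.4]
    - [[0.9,-0.7,52],0,0.4]
    - [[0.9,-0.7,52],0,0.4]
    - [[0.9,-0.7,52],0,0]
    - [[0.9,-0.7,52],0,0]
    - [[0.9,-0.7,52],0,0]
    - [[0.9,-0.7,52],0,0]
    - [[0.9,-0.7,52],0,0]
    - [[0.9,-0.7,52],0,0]
  grip_force: 30

```text
t: 4.9
ee_pos: [433.5, 146.5, 69.7]
eef_rot: [-0.044, 0.999, 0.0, 0.001]
ft_force: [-0.7, -0.2, 7.6]
gripper_width: 8.8
```

Run:
```python
from h import *
s,R=st(); print(s['moment'])
```

```text
t 4.9 tcp [433.5 146.5  69.7] yaw_y 95.02 f [-0.7 -0.2  7.6] w 8.8 q [ 0.16  0.02  1.92  0.    1.2  -1.5 ]
[0.12135562 0.20156045 0.04961995]
```

>>> move_arm:
  increments:
    - [[0,0,-6],0,0]
    - [[0,0,-20],0,0]
    - [[0,0,-40],0,0]
    - [[0,0,-65],0,0]
    - [[0,0,-95],0,0]
    - [[0,0,-125],0,0]
    - [[0,0,-140],0,0]
    - [[0,0,-140],0,0]

```text
t: 5.9
ee_pos: [433.3, 146.4, 209.5]
eef_rot: [-0.044, 0.999, 0.0, 0.001]
ft_force: [-0.5, -0.3, -1.7]
gripper_width: 8.5
```

Run:
```python
from h import *
to([433.5+4.1,146.5-310.6,200],99.6)
```

```text
t 5.9 tcp [433.3 146.4 209.5] yaw_y 95.01 f [-0.5 -0.3 -1.7] w 8.5 q [ 0.16 -0.09  1.73 -0.    1.5  -1.5 ]
shift [  22.8 -309.7    9.5] turn -4.6
```

>>> move_arm:
  increments:
    - [[1,-15,0],0,0]
    - [[4,-50,0],-1,0]
    - [[7,-90,0],-2,0]
    - [[10,-130,0],-3,0]
    - [[13,-170,0],-4,0]
    - [[16,-210,0],-4.6,0]
    - [[19,-250,0],-4.6,0]
    - [[21,-285,0],-4.6,0]
    - [[22.8,-305,0],-4.6,0]
    - [[22.8,-309.7,0],-4.6,0]
    - [[22.8,-309.7,0],-4.6,0]
    - [[22.8,-309.7,0],-4.6,0]

```text
t: 7.4
ee_pos: [437.2, -163.5, 208.7]
eef_rot: [-0.084, 0.996, 0.0, -0.0]
ft_force: [0.1, 0.6, -1.1]
gripper_width: 8.5
```

Run:
```python
from h import *
camera('wrist');snap(['wrist','top'],'e')
to([437.6,-164.1,110],99.6)
i=cv2.imread('pics/e_wrist.png'); cv2.imwrite('pics/e1.png',cv2.resize(i,(800,600),interpolation=cv2.INTER_CUBIC))
```

```text
t 7.55 tcp [ 437.4 -163.6  208.9] yaw_y 99.66 f [-0.9  0.2 -1.1] w 8.6 q [-0.52 -0.07  1.71 -0.    1.5  -2.26]
shift [-0.1 -0.5 98.9] turn 0.1
```

View pics/e1.png

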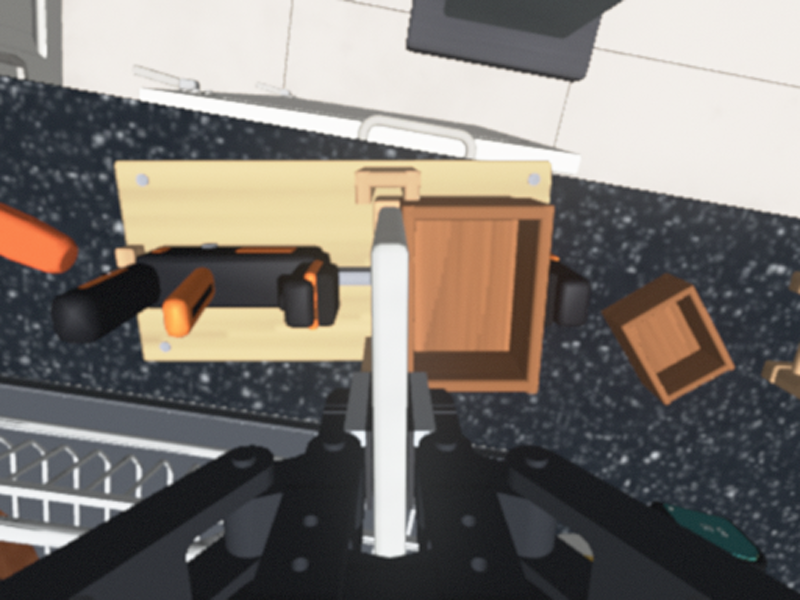

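The front hangs upright at column 391, lined up with the groove of the near post (388,185). The lower edge sits in front of the drawer, so I'll lower it with force checks.

>>> move_arm:
  increments:
    - [[0,-0.4,20],0,0]
    - [[0,-0.4,40],0,0]
    - [[0,-0.4,55],0,0]
    - [[0,-0.4,65],0,0]
    - [[0,-0.4,72],0,0]
    - [[0,-0.4,77],0,0]
    - [[0,-0.4,77],0,0]

```text
t: 8.43
ee_pos: [437.4, -164.5, 131.8]
eef_rot: [-0.084, 0.996, -0.0, -0.0]
ft_force: [0.3, -0.1, -1.0]
gripper_width: 8.4
```

>>> move_arm:
  increments:
    - [[0,0,8],0,0]
    - [[0,0,14],0,0]
    - [[0,0,18],0,0]
    - [[0,0,20],0,0]
    - [[0,0,20],0,0]

```text
t: 9.05
ee_pos: [437.4, -164.5, 111.8]
eef_rot: [-0.084, 0.996, -0.0, -0.0]
ft_force: [0.3, 0.6, -1.4]
gripper_width: 8.3
```

>>> move_arm:
  increments:
    - [[0,0,1],0,0]
    - [[0,0,2],0,0]
    - [[0,0,3],0,0]
    - [[0,0,3],0,0]

```text
t: 9.55
ee_pos: [437.5, -164.7, 109.7]
eef_rot: [-0.084, 0.996, -0.0, 0.0]
ft_force: [-5.3, 1.3, 12.8]
gripper_width: 8.7
```

>>> move_arm:
  increments:
    - [[0,0,-1],0,0]
    - [[0,0,-1],0,0.3]
    - [[0,0,-1],0,0.3]
    - [[0,0,-1],0,0.3]
    - [[0,0,-1],0,0.3]
    - [[0,0,-15],0,0.3]
    - [[0,0,-40],0,0.3]
    - [[0,0,-80],0,0.35]
    - [[0,0,-120],0,0.6]
    - [[0,0,-150],0,0.9]
    - [[0,60,-150],0,1]
    - [[0,60,-150],0,1]

```text
t: 11.05
ee_pos: [427.0, -103.0, 260.5]
eef_rot: [-0.085, 0.996, -0.0, 0.001]
ft_force: [0.5, -0.3, 1.0]
gripper_width: 85.0
```

Run:
```python
from h import *
camera('wrist');snap(['wrist','top','scene'],'f');st()
i=cv2.imread('pics/f_wrist.png'); a=cv2.resize(i[80:260,:340],(680,360),interpolation=cv2.INTER_CUBIC)
b=cv2.resize(cv2.imread('pics/f_top.png')[205:290,270:400],(340,222),interpolation=cv2.INTER_CUBIC)
s=cv2.resize(cv2.imread('pics/f_scene.png')[215:325,195:325],(340,288)[:2],interpolation=cv2.INTER_CUBIC)[:222]
o=np.zeros((590,680,3),np.uint8);o[:360]=a;o[365:587,:340]=b;o[365:587,340:]=s
cv2.imwrite('pics/f1.png',o)
```

```text
t 11.25 tcp [ 427.5 -105.9  259.1] yaw_y 99.59 f [-1.1  1.3 -0.4] w 85.1 q [-0.42 -0.14  1.68 -0.    1.61 -2.16]
```

View pics/f1.png

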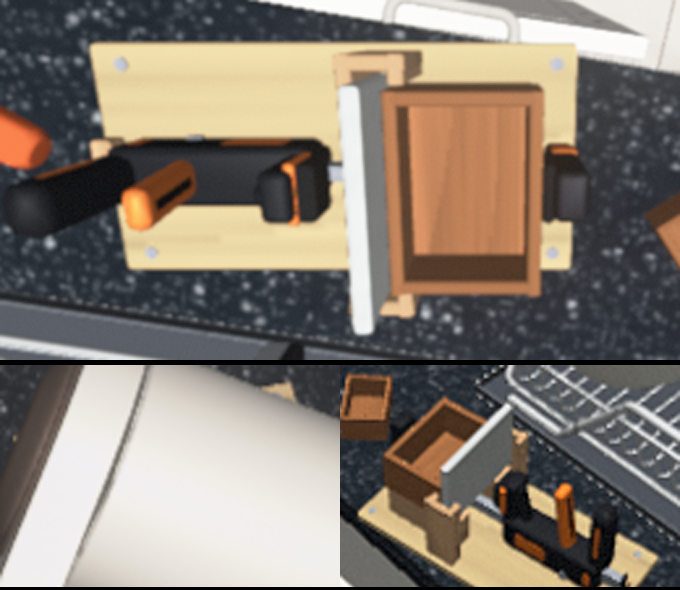

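Wrist and scene views show the white front upright in both grooves before the drawer, and the clamp at its old place (trigger top (143,208), grip top (32,208)). Next I locate the squeeze point.

Run:
```python
from h import *
o=np.array([436.7,-164.4]);th=np.radians(99.6); yj=np.array([np.cos(th),np.sin(th)]); xj=np.array([np.sin(th),-np.cos(th)])
def J(n,c,p,z):
    w=onz(c,*p,z)[:2]; print(n,z,w.round(1),round((w-o)@xj,1),round((w-o)@yj,1))
V=lambda u,v:(u/1.5625-.2,v/1.5625-.2); T=lambda u,v:(270+u/6-.42,207+v/6-.42); F=lambda u,v:(u/2-.25,80+v/2-.25)
c=load('c','wrist');e=load('e','wrist');t=load('a','top');f=load('f','wrist')
J('c grip back',c,V(80,308),115);J('c trig front',c,V(197,312),115)
J('e grip back',e,V(56,315),115);J('e trig front',e,V(196,318),115)
J('f grip back',f,F(6,208),115);J('f trig front',f,F(162,208),115)
J('t grip back',t,T(757,190),115);J('t trig front',t,T(588,215),115)
# orange masks
for n,cc,r in [('c',c,(150,225,90,150)),('e',e,(150,225,90,150)),('f',f,(150,205,40,115)),('t',t,(225,250,360,380))]:
    i=cc['image'][r[0]:r[1],r[2]:r[3]].astype(int); m=((i[...,0]>150)&(i[...,0]-i[...,2]>90)&(i[...,1]<170)&(i[...,0]-i[...,1]>60)).astype(np.uint8)
    k,l,s,ce=cv2.connectedComponentsWithStats(m); j=1+np.argmax(s[1:,4]); print(n,s[j]+[r[2],r[0],0,0,0])
```

```text
c grip back 115 [ 469.  -323.1] 5.4 -161.9
c trig front 115 [ 460.1 -255. ] 8.0 -93.3
e grip back 115 [ 468.  -323.4] 4.3 -162.0
e trig front 115 [ 458.2 -256. ] 5.9 -93.9
f grip back 115 [ 468.6 -325.7] 4.6 -164.3
f trig front 115 [ 456.7 -255.5] 4.5 -93.1
t grip back 115 [ 461.3 -321.3] -1.9 -158.8
t trig front 115 [ 453.2 -256.7] 0.9 -93.8
c [108 187  15  21 160]
e [104 191  18  25 237]
f [ 61 174  16  21 158]
t [369 238   6   9  35]
```

```bash
python3 -c "
from h import *
to([458.8,-287.9,160],99.6)"
```

```text
t 11.25 tcp [ 427.5 -105.9  259.1] yaw_y 99.59 f [-1.1  1.3 -0.4] w 85.1 q [-0.42 -0.14  1.68 -0.    1.61 -2.16]
shift [  -0.6 -184.7   99.2] turn -0.0
```

>>> move_arm:
  increments:
    - [[0,-40,0],0,1]
    - [[0,-90,0],0,1]
    - [[0,-140,0],0,1]
    - [[-0.6,-175,20],0,1]
    - [[-0.6,-184.7,60],0,1]
    - [[-0.6,-184.7,90],0,1]
    - [[-0.6,-184.7,99],0,1]
    - [[-0.6,-184.7,99],0,1]
    - [[-0.6,-184.7,99],0,1]

```text
t: 12.38
ee_pos: [459.2, -287.8, 161.2]
eef_rot: [-0.084, 0.996, -0.001, 0.001]
ft_force: [-0.2, -0.1, 0.3]
gripper_width: 85.4
```

Run:
```python
from h import *
camera('wrist');snap(['wrist','scene'],'g')
to([458.8,-287.9,84],99.6)
i=cv2.imread('pics/g_wrist.png'); s=cv2.imread('pics/g_scene.png')
o=np.zeros((384,800,3),np.uint8); o[:,:512]=i; o[:288,512:]=cv2.resize(s[200:320,215:335],(288,288),interpolation=cv2.INTER_CUBIC)
cv2.imwrite('pics/g1.png',o)
```

```text
t 12.53 tcp [ 459.1 -287.5  160.8] yaw_y 99.62 f [ 0.7  0.  -0.1] w 85.9 q [-0.7   0.11  1.62 -0.    1.4  -2.44]
shift [ 0.4 -0.2 76.8] turn 0.0
```

View pics/g1.png

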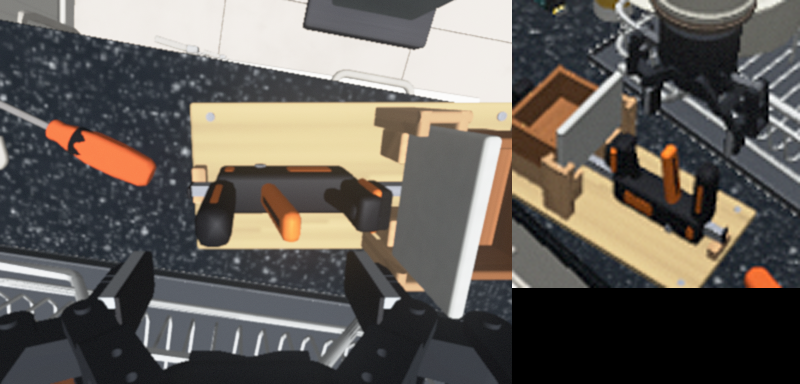

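The wrist view shows the open fingers (inner faces at columns 152 and 347) straddling the grip (left edge 198) and trigger (right edge 300), so they are about centred. I check with rays.

Run:
```python
from h import *
o=np.array([436.7,-164.4]);th=np.radians(99.6); yj=np.array([np.cos(th),np.sin(th)]); xj=np.array([np.sin(th),-np.cos(th)])
g=load('g','wrist')
for n,u,v,z in [('grip back',197,232,118),('grip back low',201,205,105),('trig front',300,230,118),('trig front',293,215,105),('jaw back',352,205,100),('trig top c',290,232,122),('grip c',213,235,122),('lowtrig L',262,190,80)]:
    w=onz(g,u,v,z)[:2]; print(n,z,w.round(1),round((w-o)@xj,1),round((w-o)@yj,1))
print((np.array([459.1,-287.5])-o)@xj,(np.array([459.1,-287.5])-o)@yj)
```

```text
grip back 118 [ 471.7 -318.5] 8.8 -157.8
grip back low 105 [ 458.5 -319.6] -4.4 -156.6
trig front 118 [ 459.8 -256.2] 7.5 -94.4
trig front 105 [ 455.4 -259.8] 2.5 -97.2
jaw back 100 [ 443.8 -221.9] -2.6 -57.9
trig top c 122 [ 460.6 -262.8] 7.1 -101.0
grip c 122 [ 470.2 -308.4] 9.0 -147.5
lowtrig L 80 [ 449.  -280.5] -7.2 -116.5
1.5570785096271609 -125.11173208981985
```

>>> move_arm:
  increments:
    - [[0,-1.3,20],0,1]
    - [[0,-1.3,40],0,1]
    - [[0,-1.3,55],0,1]
    - [[0,-1.3,68],0,1]
    - [[0,-1.3,77],0,1]
    - [[0,-1.3,77],0,1]
    - [[0,-1.3,77],0,1]

```text
t: 13.4
ee_pos: [459.2, -288.8, 83.3]
eef_rot: [-0.084, 0.996, -0.0, 0.0]
ft_force: [-0.8, 0.4, -0.1]
gripper_width: 85.3
```

>>> move_arm:
  increments:
    - [[0,0,0],0,0.72]
    - [[0,0,0],0,0.65]
    - [[0,-0.5,0],0,0.58]
    - [[0,-1,0],0,0.52]
    - [[0,-1.5,0],0,0.46]
    - [[0,-2,0],0,0.43]
    - [[0,-2,0],0,0.43]
    - [[0,-2,0],0,0.43]
  grip_force: 20

```text
t: 14.4
ee_pos: [460.0, -291.1, 84.4]
eef_rot: [-0.084, 0.996, -0.001, 0.001]
ft_force: [-1.6, 1.0, 15.7]
gripper_width: 36.7
```

Run:
```python
from h import *
snap(['wrist','scene','top'],'h');st()
```

```text
t 14.55 tcp [ 460.  -291.1   84.4] yaw_y 99.61 f [-2.1  0.6 14.8] w 36.7 q [-0.71  0.18  1.71 -0.    1.25 -2.44]
```

>>> move_arm:
  increments:
    - [[0,0,0],0,0.7]
    - [[0,1,0],0,0.9]
    - [[0,4,0],0,0.9]
    - [[0,8,0],0,0.9]
    - [[0,11,0],0,0.9]
    - [[0,11,0],0,0.9]
    - [[0,11,0],0,0.9]

```text
t: 15.42
ee_pos: [457.6, -279.9, 82.9]
eef_rot: [-0.084, 0.996, -0.0, 0.0]
ft_force: [-0.9, -0.1, -0.0]
gripper_width: 77.0
```

Run:
```python
from h import *
snap(['wrist','scene','top'],'i');st()
i=cv2.imread('pics/i_wrist.png'); s=cv2.imread('pics/i_scene.png')
o=np.zeros((600,800,3),np.uint8); o[:384,:512]=i; o[:288,512:]=cv2.resize(s[200:320,215:335],(288,288),interpolation=cv2.INTER_CUBIC)
t=cv2.imread('pics/i_top.png')[220:280,310:400]; o[390:600,:315]=cv2.resize(t,(315,210),interpolation=cv2.INTER_CUBIC)
cv2.imwrite('pics/i1.png',o)
```

```text
t 15.57 tcp [ 457.5 -279.9   82.8] yaw_y 99.6 f [-0.7  0.3  0.5] w 77.0 q [-0.69  0.17  1.73 -0.    1.25 -2.43]
```

View pics/i1.png

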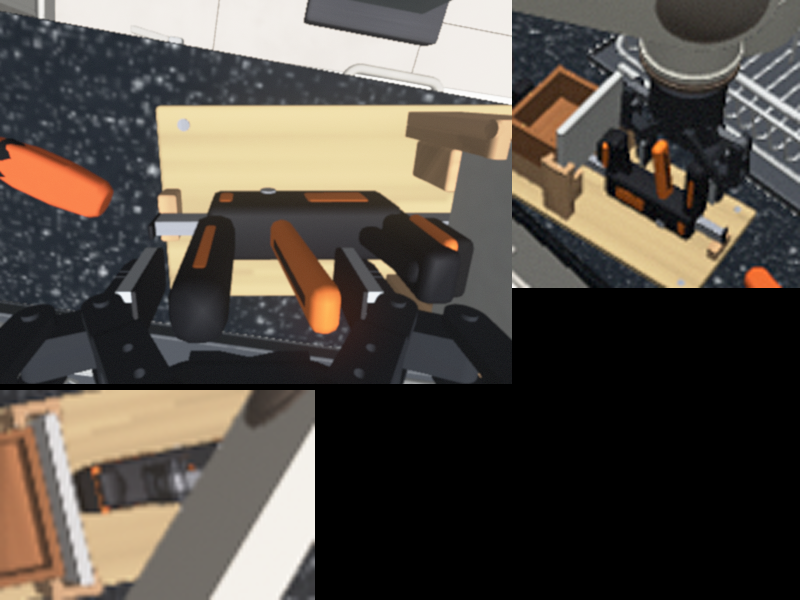

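Run:
```python
from h import *
o=np.array([436.7,-164.4]);th=np.radians(99.6); yj=np.array([np.cos(th),np.sin(th)]); xj=np.array([np.sin(th),-np.cos(th)])
def J(n,c,u,v,z):
    w=onz(c,u,v,z)[:2]; print(n,z,w.round(1),round((w-o)@xj,1),round((w-o)@yj,1))
V=lambda u,v:(u/1.5625-.2,v/1.5625-.2); T=lambda u,v:(270+u/6-.42,207+v/6-.42)
J('c jawfront top',load('c','wrist'),*V(302,300),102)
J('c jawfront low',load('c','wrist'),*V(317,275),80)
J('a top jaw front',load('a','top'),*T(395,245),102)
J('i jawfront top',load('i','wrist'),459,290,102)
J('i jawfront',load('i','wrist'),473,245,85)
it=load('i','top'); J('i top jaw front',it,310+77/3.5-.36,220+98/3.5-.36,102)
J('i top white back',it,310+75/3.5-.36,220+98/3.5-.36,137)
J('i grip back',load('i','wrist'),171,310,115);J('i trig front',load('i','wrist'),338,310,115)
J('i trig front',load('i','wrist'),333,290,110)
for n in('a','i'): print(n); print(load(n,'top')['image'][246:252,325:352,0])
```

```text
c jawfront top 102 [ 446.6 -196.4] 4.5 -33.2
c jawfront low 80 [ 435.2 -191.6] -6.0 -26.6
a top jaw front 102 [ 443.4 -185.6] 3.1 -22.0
i jawfront top 102 [ 450.  -189.2] 9.0 -26.7
i jawfront 85 [ 434.5 -177. ] -4.3 -12.0
i top jaw front 102 [ 443.1 -176.8] 4.2 -13.3
i top white back 137 [ 442.9 -168.9] 5.4 -5.4
i grip back 115 [ 470.8 -309.4] 9.4 -148.6
i trig front 115 [ 459.8 -244.2] 9.5 -82.6
i trig front 110 [ 454.3 -246.3] 3.7 -83.7
a
[[240 239 239 239 238 238 230 223 226 221 129  58  55  64  66  66  93  86
   73  97  98  88  79  68  61  64  82]
 [238 230 222 226 221 227 210 192 201 191 129  69  54  63  65  66  70 125
   90  91  98  90  80  70  64  63  82]
 [227 210 192 199 192 204 199 196 197 197 143  75  55  62  65  66  65 115
   83  81  97  92  81  71  64  76  87]
 [204 198 195 196 197 197 197 198 198 198 173  97  54  61  64  65  66  92
   71  74  98  94  83  74  65  79  89]
 [196 196 197 197 198 209 215 207 186 208 217 130  60  57  64  65  65  97
   72  69  97  97  85  74  65  73  85]
 [208 215 206 186 208 223 226 222 208 223 228 156  75  56  64  65  65  71
  116  85  87  85  76  68  64  69  73]]
i
[[112 126 210 225 226 153  69  45  55  56  55  56 110  78  81  87  81  72
   63  55  56  72  77  77  77  77  63]
 [113 103 214 227 226 195 103  45  53  57  56  56 100  72  72  87  82  73
   65  56  54  69  77  77  77  77  65]
 [112 107 216 228 226 222 125  46  50  55  56  56  79  60  66  87  84  75
   66  57  53  70  77  79  78  78  67]
 [111 112 195 224 226 223 129  49  48  53  56  56  84  77  65  86  86  76
   67  58  56  75  79  81  80  80  73]
 [111 113 149 216 226 226 146  61  46  55  56  56  60 110  80  82  86  77
   69  59  62  77  81  81  81  80  77]
 [111 111 107 208 226 226 176  88  45  54  56  56  56 109  77  74  86  79
   67  59  61  75  76  74  72  70  66]]
```

Orange trigger front at (335,310) and grip at (172,310) are still between the open pads. The jaw, at (455,270) in the wrist view, has moved about 10 mm and stands roughly 10 mm short of the front. Second squeeze, partial.

>>> move_arm:
  increments:
    - [[0,0,0],0,0.72]
    - [[0,0,0],0,0.66]
    - [[0,-0.5,0],0,0.6]
    - [[0,-1,0],0,0.55]
    - [[0,-1.5,0],0,0.52]
    - [[0,-1.5,0],0,0.52]
    - [[0,-1.5,0],0,0.52]
  grip_force: 20

```text
t: 16.45
ee_pos: [458.2, -281.9, 83.7]
eef_rot: [-0.084, 0.996, -0.001, 0.001]
ft_force: [-0.2, -3.0, 9.1]
gripper_width: 44.5
```

Run:
```python
from h import *
snap(['wrist','top'],'j');s,R=st();print(s['moment'])
for n in('i','j'): print(n); print(load(n,'top')['image'][246:251,318:345,0])
```

```text
t 16.55 tcp [ 458.2 -281.9   83.7] yaw_y 99.6 f [ 0.3 -4.6  8.3] w 44.8 q [-0.69  0.17  1.72 -0.    1.25 -2.43]
[-0.40751809  0.07783957  0.01539585]
i
[[ 86  87 161 173 147 118 112 112 126 210 225 226 153  69  45  55  56  55
   56 110  78  81  87  81  72  63  55]
 [ 91  85 163 175 165 127 112 113 103 214 227 226 195 103  45  53  57  56
   56 100  72  72  87  82  73  65  56]
 [100  87 149 171 173 125 110 112 107 216 228 226 222 125  46  50  55  56
   56  79  60  66  87  84  75  66  57]
 [110  86 119 165 173 125 110 111 112 195 224 226 223 129  49  48  53  56
   56  84  77  65  86  86  76  67  58]
 [123  87  96 163 173 146 119 111 113 149 216 226 226 146  61  46  55  56
   56  60 110  80  82  86  77  69  59]]
j
[[ 86  88 161 174 147 119 112 112 126 210 225 226 156  78  57  56  89  64
   65  88  86  77  68  57  50  60  74]
 [ 90  84 163 175 165 128 112 112 104 213 227 226 196 108  55  56  76  74
   64  86  87  79  69  58  52  55  73]
 [100  87 149 172 173 126 110 112 106 216 228 226 222 128  56  56  55 110
   79  81  87  81  71  61  54  55  74]
 [111  87 119 165 173 125 109 112 111 195 224 226 223 132  59  55  56 100
   73  73  86  81  71  63  55  56  75]
 [122  88  96 162 172 145 118 111 112 150 216 226 226 148  70  56  56  79
   60  67  87  83  73  65  56  62  78]]
```

>>> move_arm:
  increments:
    - [[0,-0.5,0],0,0.5]
    - [[0,-0.8,0],0,0.47]
    - [[0,-1,0],0,0.43]
    - [[0,-1,0],0,0.43]
    - [[0,-1,0],0,0.43]

```text
t: 17.18
ee_pos: [458.4, -282.4, 83.9]
eef_rot: [-0.084, 0.996, -0.0, 0.001]
ft_force: [-2.1, 1.6, 14.5]
gripper_width: 37.1
```

Run:
```python
from h import *
snap(['wrist','top'],'k');s,R=st();print(s['moment'])
for n in('j','k'): print(n); print(load(n,'top')['image'][246:251,318:345,0])
```

```text
t 17.27 tcp [ 458.4 -282.4   83.9] yaw_y 99.61 f [-2.8  2.2 14.2] w 36.7 q [-0.7   0.17  1.72  0.    1.25 -2.43]
[0.73183152 0.33203189 0.03872127]
j
[[ 86  88 161 174 147 119 112 112 126 210 225 226 156  78  57  56  89  64
   65  88  86  77  68  57  50  60  74]
 [ 90  84 163 175 165 128 112 112 104 213 227 226 196 108  55  56  76  74
   64  86  87  79  69  58  52  55  73]
 [100  87 149 172 173 126 110 112 106 216 228 226 222 128  56  56  55 110
   79  81  87  81  71  61  54  55  74]
 [111  87 119 165 173 125 109 112 111 195 224 226 223 132  59  55  56 100
   73  73  86  81  71  63  55  56  75]
 [122  88  96 162 172 145 118 111 112 150 216 226 226 148  70  56  56  79
   60  67  87  83  73  65  56  62  78]]
k
[[ 86  88 160 173 147 119 112 112 125 209 225 226 158  78  56 109  78  77
   86  81  73  64  53  55  68  76  77]
 [ 90  85 162 175 165 127 112 112 103 213 227 226 197 108  56  78  60  70
   88  84  75  66  56  55  60  75  79]
 [100  86 149 171 173 125 110 112 106 216 227 226 222 127  56  82  61  63
   88  86  76  67  57  53  57  74  78]
 [111  86 118 165 173 125 110 112 112 195 224 226 223 132  59  74  72  63
   86  86  77  68  58  52  60  77  80]
 [122  87  95 162 172 145 118 112 113 149 216 226 226 149  71  55 110  79
   80  86  79  70  61  56  70  79  81]]
```

>>> move_arm:
  increments:
    - [[0,0,0],0,0.7]
    - [[0,1,0],0,0.9]
    - [[0,4,0],0,0.9]
    - [[0,8,0],0,0.9]
    - [[0,11,0],0,0.9]
    - [[0,11.5,0],0,0.9]
    - [[0,11.5,0],0,0.9]

```text
t: 18.15
ee_pos: [456.1, -270.9, 82.9]
eef_rot: [-0.084, 0.996, -0.0, 0.0]
ft_force: [-0.7, -0.3, -0.0]
gripper_width: 77.0
```

Run:
```python
from h import *
snap(['wrist','top','scene'],'l');s,R=st()
i=cv2.imread('pics/l_wrist.png'); s=cv2.imread('pics/l_scene.png')
o=np.zeros((600,800,3),np.uint8); o[:384,:512]=i; o[:288,512:]=cv2.resize(s[235:295,225:285],(288,288),interpolation=cv2.INTER_CUBIC)
t=cv2.imread('pics/l_top.png')[220:280,300:390]; o[390:600,:315]=cv2.resize(t,(315,210),interpolation=cv2.INTER_CUBIC)
cv2.imwrite('pics/l1.png',o)
print(load('l','top')['image'][246:251,318:345,0])
```

```text
t 18.3 tcp [ 456.  -271.    82.8] yaw_y 99.61 f [-0.2 -0.6 -0.8] w 76.9 q [-0.68  0.16  1.74 -0.    1.24 -2.42]
[[ 87  88 161 174 147 119 112 112 126 211 225 226 158  79  56 110  78  78
   86  82  74  64  54  55  69  77  78]
 [ 90  85 163 175 166 128 111 112 104 214 227 226 197 108  55  79  61  70
   88  84  75  67  56  56  62  75  78]
 [100  86 148 171 173 126 110 112 106 216 228 226 222 129  56  82  61  63
   88  86  75  68  57  53  58  75  79]
 [111  87 119 165 173 126 110 112 112 195 224 226 223 133  60  74  74  63
   86  88  78  68  59  52  62  77  80]
 [123  87  95 162 173 146 119 113 112 148 216 226 226 150  72  56 110  79
   80  87  79  70  61  55  71  80  81]]
```

View pics/l1.png

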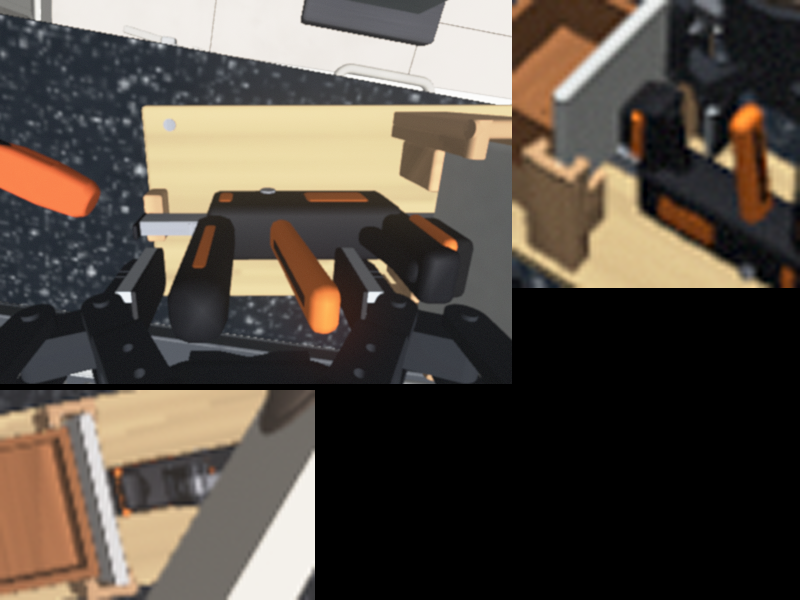

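The wrist view matches the earlier one after a TCP shift of 9.0 mm, so one squeeze walks 9 mm. The jaw, at (455,270), stands close before the still unmoved front. I write a tracker for front and jaw, then squeeze in steps.

```bash
cat >> h.py <<'E'
def whitecol(im):
    g=im[:,:,2].astype(float); out=[]
    for v in list(range(232,243))+list(range(256,264)):
        r=np.clip(g[v,315:342]-165,0,None); r[r<0]=0
        out.append((r*np.arange(315,342)).sum()/max(r.sum(),1))
    return np.array(out)
def up(im,r): return cv2.resize(im[r[0]:r[1],r[2]:r[3]],None,fx=10,fy=10,interpolation=cv2.INTER_CUBIC)
def track(tag,ref='l'):
    a=load(ref,'top')['image'];b=load(tag,'top')['image']
    dw=whitecol(b)-whitecol(a)
    t=up(a,(243,255,336,346)); S=up(b,(242,256,330,350)); m=cv2.matchTemplate(S,t,cv2.TM_CCOEFF_NORMED); _,q,_,p=cv2.minMaxLoc(m)
    print(tag,'front mm %.2f (sd %.2f)'%(-np.median(dw)*2.28,dw.std()*2.28),'jaw mm %.2f q %.2f'%(-((p[0]/10)-6)*2.36,q))
E
python3 - <<'E'
from h import *
for n in 'fjkl': track(n)
E
```

```text
f front mm -3.40 (sd 7.02) jaw mm -9.44 q 0.10
j front mm -0.00 (sd 0.06) jaw mm -3.07 q 0.95
k front mm 0.01 (sd 0.02) jaw mm -0.00 q 0.98
l front mm -0.00 (sd 0.00) jaw mm -0.00 q 0.98
```

>>> move_arm:
  increments:
    - [[0,0,0],0,0.72]
    - [[0,-0.3,0],0,0.66]
    - [[0,-0.6,0],0,0.63]
    - [[0,-0.6,0],0,0.63]
    - [[0,-0.6,0],0,0.63]
  grip_force: 20

```text
t: 18.92
ee_pos: [456.4, -272.1, 83.3]
eef_rot: [-0.084, 0.996, -0.001, 0.0]
ft_force: [-0.6, -4.7, 5.9]
gripper_width: 53.9
```

Run:
```python
from h import *
snap(['top'],'m');st();track('m')
```

```text
t 18.98 tcp [ 456.4 -272.1   83.4] yaw_y 99.6 f [ 0.3 -3.9  5.4] w 54.0 q [-0.68  0.16  1.74 -0.    1.24 -2.42]
m front mm 0.00 (sd 0.02) jaw mm 2.12 q 0.97
```

>>> move_arm:
  increments:
    - [[0,-0.4,0],0,0.6]
    - [[0,-0.8,0],0,0.57]
    - [[0,-0.8,0],0,0.57]
    - [[0,-0.8,0],0,0.57]

```text
t: 19.48
ee_pos: [456.6, -272.9, 83.4]
eef_rot: [-0.084, 0.996, -0.001, 0.0]
ft_force: [0.4, -4.1, 5.8]
gripper_width: 48.5
```

Run:
```python
from h import *
snap(['top'],'n');st();track('n')
```

```text
t 19.52 tcp [ 456.6 -272.9   83.4] yaw_y 99.6 f [-0.6 -4.1  5.3] w 48.8 q [-0.68  0.16  1.74 -0.    1.24 -2.42]
n front mm 0.64 (sd 0.33) jaw mm 3.54 q 0.94
```

>>> move_arm:
  increments:
    - [[0,-0.5,0],0,0.54]
    - [[0,-0.9,0],0,0.52]
    - [[0,-0.9,0],0,0.52]
    - [[0,-0.9,0],0,0.52]

```text
t: 20.02
ee_pos: [456.8, -273.6, 83.6]
eef_rot: [-0.084, 0.996, -0.001, 0.0]
ft_force: [-0.7, -1.0, 10.2]
gripper_width: 44.9
```

Run:
```python
from h import *
snap(['top'],'o');st();track('o')
```

```text
t 20.07 tcp [ 456.8 -273.6   83.7] yaw_y 99.61 f [-1.5 -1.  10.5] w 45.0 q [-0.68  0.16  1.74 -0.    1.24 -2.42]
o front mm 2.59 (sd 0.27) jaw mm 5.19 q 0.94
```

>>> move_arm:
  increments:
    - [[0,-0.3,0],0,0.5]
    - [[0,-0.5,0],0,0.48]
    - [[0,-0.5,0],0,0.48]
    - [[0,-0.5,0],0,0.48]

```text
t: 20.58
ee_pos: [456.9, -273.8, 83.8]
eef_rot: [-0.084, 0.996, -0.0, 0.001]
ft_force: [-1.4, 1.2, 13.4]
gripper_width: 41.1
```

Run:
```python
from h import *
snap(['top'],'p');st();track('p')
```

```text
t 20.62 tcp [ 456.9 -273.8   83.8] yaw_y 99.61 f [-1.6  1.1 13.8] w 41.1 q [-0.68  0.16  1.74  0.    1.25 -2.42]
p front mm 2.33 (sd 0.09) jaw mm 6.61 q 0.92
```

>>> move_arm:
  increments:
    - [[0,-0.3,0],0,0.46]
    - [[0,-0.5,0],0,0.44]
    - [[0,-0.6,0],0,0.42]
    - [[0,-0.6,0],0,0.42]
    - [[0,-0.6,0],0,0.42]

```text
t: 21.25
ee_pos: [457.0, -274.3, 84.1]
eef_rot: [-0.084, 0.996, -0.0, 0.001]
ft_force: [-2.7, 4.0, 18.0]
gripper_width: 36.8
```

Run:
```python
from h import *
snap(['top'],'q');st();track('q')
```

```text
t 21.3 tcp [ 457.  -274.3   84.1] yaw_y 99.61 f [-3.1  3.4 18. ] w 36.7 q [-0.69  0.16  1.73  0.    1.25 -2.42]
q front mm 2.35 (sd 0.09) jaw mm 8.02 q 0.94
```

Run:
```python
from h import *
for _ in range(4): camera('wrist')
snap(['top'],'r');st();track('r')
a=load('a','top')['image'].astype(int);b=load('r','top')['image'].astype(int)
for n,(r0,r1,c0,c1) in {'walnut+ply':(230,285,145,182),'mug':(98,145,190,245),'glue':(148,178,230,246),'tape':(172,198,192,235)}.items(): print(n,np.abs(a-b)[r0:r1,c0:c1].mean().round(2))
hand_in()
```

```text
t 21.55 tcp [ 457.  -274.3   84.1] yaw_y 99.61 f [-3.2  2.7 18. ] w 36.9 q [-0.69  0.16  1.73  0.    1.25 -2.42]
r front mm 2.33 (sd 0.09) jaw mm 8.02 q 0.94
walnut+ply 10.34
mug 9.83
glue 10.64
tape 7.65
the job is handed in; nothing more can be done
```

The white front is standing in the jig, clamped flat against the drawer, and I handed the job in at t = 21.6 s with the trigger still held fully squeezed.

- **Moving the front:** I lifted it out of the rack by its top edge and lowered it between the posts. It met the bed at about 13 N, and after I let go the pictures showed it upright in both grooves.
- **Clamping:** It took three squeezes, each walking the slider about 9 mm. On the third the front moved 2.3 mm and then stopped, flat against the drawer.
- **Pressure:** The jaw went about 2.8 mm further after the front stopped, which is roughly 14 N on the pad. This comes from tracking in the pictures, good to perhaps ±0.5 mm, and was not measured directly.
- **Final state:** The finger opening was 36.9 mm, which is the full squeeze. The force on the wrist was about 18 N, almost all vertical, and both front and jaw stayed steady over the last readings.

**Weak check:** The before/after comparison of the other two fronts, mug, glue and tape was inconclusive. Brightness changed by 8–11 grey levels in every patch, with no noise level to compare against. I planned no contact with any of them and saw no unexpected forces, but their positions are not confirmed by measurement.

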